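# Count to the third gap of the ticket sorter and file the box

### The arm

A 6-joint arm with a two-finger parallel gripper is mounted at the origin on the work surface. World frame = base frame: x ahead of the robot, y to its left, z up, the work surface at z = 0. Lengths are in mm, angles in degrees, forces in N, time in s.
With the tool pointing down it reaches from about 350 to 850 mm from the base axis. Payload 8.1 kg.
Tool frame: the origin (TCP) lies midway between the tips of the shut fingers; the grasp point (between the pads) lies 19 mm behind it; y points along the fingers, x is the direction in which the jaws open and shut, and the axes are right-handed (so a half turn about y gives the same grasp; the last joint's range is limited). The gripper opens to 85 mm and grips with 20 to 120 N. Pads are 22 mm wide; open, the fingers measure 114 mm over their backs; the gripper's body (76 mm by 85 mm) begins 54 mm behind the grasp point. The pads swing forward as they close: fully open they stand 13 mm farther back than shut.
Start: joints at [65.065, 7.471, 85.268, -0, 87.261, -4.893], TCP at [205.605, 563.677, 231.292] pointing down, gripper open.
Joint ranges: [-169.43, 169.43], [-51.17, 129.36], [1.28, 143.12], [-76.62, 256.62], [0, 156.53], [-152.29, 152.29]. Speed limits (degrees/s): [136.94, 136.94, 159.86, 180, 180, 180].

### API

Orientations are given as [roll, pitch, yaw] about the fixed x, y, z axes, in that order (R = Rz(yaw) Ry(pitch) Rx(roll)).
In Python, from bench import r gives the robot as it stands.
- The arm moves only by the tool move_arm, never from a script. Its arguments are lists of equal length, an entry for each row: "linear": the shift along the tool's x, y, z normalised to -1 to 1, where 1 is 300 mm, a list of three; "twist": the turn, a rotation vector about the tool's x, y, z normalised to -1 to 1, where 1 is pi/2 rad, a list of three; "hand": the opening, from -1 (shut) to 1 (fully open). A call has 1 to 12 rows; each row is the pose to reach, as a shift and turn from the pose measured when the call began, along the tool's axes at that moment; what a row does not reach only later rows make up. A row lasts 1/12 s, in which the tool goes at most 41.7 mm and 7.16 degrees, less where a joint would pass 70% of its speed; a pose out of reach is approached as far as the arm can. A call with a number of a shift or a turn outside -1 to 1 is refused whole. A call with a gripper value outside its range is refused whole. The fingers move at their own pace and stop on an object; "force" is the grip in N (left out, the last holds). Time passes only in rows, so rows that repeat a pose let the fingers close. It gives the time, the measured TCP pose, the force and the opening at its end, in the units of the state.
- r.sense(): the state, without advancing time (a new reading comes with each control period).
- r.snapshot(name): name is "side" or "top"; returns a dict with "frame" (480x640x3 uint8, red, green, blue), "range_z" (480x640 float32, mm along the optical axis (not along the pixel's ray), 0 where there is no reading), "intrinsics" (3x3 intrinsics, pixels), "dist_coeffs" ([k1, k2, p1, p2, k3] as OpenCV has them; the pictures are not rectified), "R" (3x3) and "t" (3): a world point X has camera coordinates R X + t. Camera axes: x right, y down, z forward; pixel columns grow to the right and rows downward; lengths in mm; the calibration is good to about 2 mm. A picture is of the moment at which its call begins.
- r.hand_in(): hands the job in, once; it reports no verdict.
The state is a dict: "time": time; "joint_pos": joint angles; "qd": joint speeds; "joint_efforts": joint torques, N m; "tool_pos": TCP position; "tcp_rot": TCP orientation; "ft_force": force on the tool from outside, world axes, zero at the start; "wrist_torque": the same for the moment, N m; "finger_gap": finger opening in mm.
Only numpy, scipy, OpenCV 4.12 (cv2) and the standard library are available. Lean on these libraries where they do the work, as an engineer would, in place of code of your own. Each camera call takes 0.05 s, during which the arm holds its last target. There are 200 camera calls.

### The job

With the fingers shut, run a fingertip along the rail of the desk sorter, starting from the end with the tall end plate, flicking over the index tabs of the first, second and third gap in turn and no tab beyond the third. Then push the loose cardboard ticket box along the desk, without lifting it, into that third gap until it is fully home against the back. Leave the boxes already filed, the mug and the radio where they are.

Things in the scene. Friction and masses are not known exactly. Their poses are not given: they have to be found in the camera images.
- sorter: Fixed metal desk sorter, 316 mm wide (y), six 48 mm gaps open in front (-x, to the robot) and on top, no floor: boxes slide in on the desk. Origin: on the desk, mid-width, x to the back, z up. Gap centres at y = +130, +78, +26, -26, -78, -130 mm. Dividers 4 mm thick, 35 mm high, from x = -32 to +30 mm; front face of the back board (35 mm high) at x = +30 mm.
- rail_mid (a point): Middle of the top of the sorter's rail, a 10 mm square bar along y behind the back board (x = +55 mm, z = 58 mm of the sorter), 316 mm long. Six index tabs stand on it, one at each gap's centre: white plates 24 (x) x 3 (y) x 40 mm high, tops at z = 100 mm. Axes as the sorter's.
- tall_end: Fixed tall end plate, 60 x 8 x 100 mm high, outside one end of the sorter (at y = +163 or -163 mm, x = 0 of the sorter; which end varies). The gaps are counted from this end. Origin: centre of its underside.
- low_end: Fixed low end plate, 60 x 8 x 40 mm high, outside the other end of the sorter. Origin: centre of its underside.
- ticket_box_center (a point): Centre of the loose cardboard ticket box, 70 (its x) x 36 (its y) x 45 mm high, 0.13 to 0.25 kg, lying on the desk in front of the sorter, its x roughly along the sorter's x. Pushed fully home in a gap, its centre is at x = -5 mm of the sorter and it sticks out 8 mm in front of the dividers.
- filed_a: Like ticket box already filed in the sorter's gap at y = +130 mm; loose. Origin: centre of its underside.
- filed_b: Like ticket box already filed in the sorter's gap at y = -78 mm; loose. Origin: centre of its underside.
- mug: White mug, 76 mm across, 90 mm high, on the desk. Origin: centre of its underside.
- radio: Black two-way radio standing on the desk, 36 x 58 x 110 mm, its aerial up to 168 mm. Origin: centre of its underside.
- tab0 (a joint): Index tab on the rail, of the gap at y = +130 mm of the sorter. Hinged at its foot (z = 60 mm) about the sorter's x: 0 = upright, positive = leaning to the sorter's -y, rad. Yields to under 3 N at mid-height and springs back upright when let go. Leaning more than about 0.4 counts as flicked over.
- tab1 (a joint): Index tab on the rail, of the gap at y = +78 mm of the sorter. Hinged at its foot (z = 60 mm) about the sorter's x: 0 = upright, positive = leaning to the sorter's -y, rad. Yields to under 3 N at mid-height and springs back upright when let go. Leaning more than about 0.4 counts as flicked over.
- tab2 (a joint): Index tab on the rail, of the gap at y = +26 mm of the sorter. Hinged at its foot (z = 60 mm) about the sorter's x: 0 = upright, positive = leaning to the sorter's -y, rad. Yields to under 3 N at mid-height and springs back upright when let go. Leaning more than about 0.4 counts as flicked over.
- tab3 (a joint): Index tab on the rail, of the gap at y = -26 mm of the sorter. Hinged at its foot (z = 60 mm) about the sorter's x: 0 = upright, positive = leaning to the sorter's -y, rad. Yields to under 3 N at mid-height and springs back upright when let go. Leaning more than about 0.4 counts as flicked over.
- tab4 (a joint): Index tab on the rail, of the gap at y = -78 mm of the sorter. Hinged at its foot (z = 60 mm) about the sorter's x: 0 = upright, positive = leaning to the sorter's -y, rad. Yields to under 3 N at mid-height and springs back upright when let go. Leaning more than about 0.4 counts as flicked over.
- tab5 (a joint): Index tab on the rail, of the gap at y = -130 mm of the sorter. Hinged at its foot (z = 60 mm) about the sorter's x: 0 = upright, positive = leaning to the sorter's -y, rad. Yields to under 3 N at mid-height and springs back upright when let go. Leaning more than about 0.4 counts as flicked over.
- ticket_box: The same ticket box. Origin: centre of its underside.
There are look-alikes about, which are no part of the job. What is shaped like the ticket_box but blue or pink is not meant.

How it is judged (in metres and radians):
On the way, in this order (a step that is already met when the one before it is completed fails the run):
1. the tab of the first gap from the tall end is flicked over (((y of tall_end in the frame of sorter above 0 m and (value of joint tab0 above 0.35 rad or value of joint tab0 below -0.35 rad)) or (y of tall_end in the frame of sorter below 0 m and (value of joint tab5 above 0.35 rad or value of joint tab5 below -0.35 rad)))), for 0.04 s.
2. the tab of the second gap from the tall end is flicked over (((y of tall_end in the frame of sorter above 0 m and (value of joint tab1 above 0.35 rad or value of joint tab1 below -0.35 rad)) or (y of tall_end in the frame of sorter below 0 m and (value of joint tab4 above 0.35 rad or value of joint tab4 below -0.35 rad)))), for 0.04 s.
3. the tab of the third gap from the tall end is flicked over (((y of tall_end in the frame of sorter above 0 m and (value of joint tab2 above 0.35 rad or value of joint tab2 below -0.35 rad)) or (y of tall_end in the frame of sorter below 0 m and (value of joint tab3 above 0.35 rad or value of joint tab3 below -0.35 rad)))), for 0.04 s.
4. the ticket box is fully home in the third gap (x of ticket_box_center in the frame of sorter above -0.01 m and angle between the x axis of ticket_box_center and the x axis of sorter, either way round below 0.2 rad and angle between ticket_box_center's own z axis and vertical below 0.1 rad and height (world z) of ticket_box_center below 0.028 m and ((y of tall_end in the frame of sorter above 0 m and y of ticket_box_center in the frame of sorter between 0.018 and 0.034 m) or (y of tall_end in the frame of sorter below 0 m and y of ticket_box_center in the frame of sorter between -0.034 and -0.018 m))), for 0.2 s.
At the end, for the whole second after the job is handed in: The ticket box stands on the desk in the third gap from the tall end plate, within 5 mm of the back stop, within 8 mm of the gap's middle and 0.2 rad of straight, at rest, after the first, second and third tabs were each flicked over by more than 0.35 rad in that order (all of step 4 and linear speed of ticket_box below 0.01 m/s); the robot touches nothing.
It fails at once if a tab beyond the third is flicked over (more than 0.35 rad) ((y of tall_end in the frame of sorter above 0 m and ((value of joint tab3 above 0.35 rad or value of joint tab3 below -0.35 rad) or (value of joint tab4 above 0.35 rad or value of joint tab4 below -0.35 rad) or (value of joint tab5 above 0.35 rad or value of joint tab5 below -0.35 rad))) or (y of tall_end in the frame of sorter below 0 m and ((value of joint tab0 above 0.35 rad or value of joint tab0 below -0.35 rad) or (value of joint tab1 above 0.35 rad or value of joint tab1 below -0.35 rad) or (value of joint tab2 above 0.35 rad or value of joint tab2 below -0.35 rad)))).
It fails at once if the ticket box is lifted (more than 12 mm) or tipped (more than 0.35 rad) (height (world z) of ticket_box_center above 0.0345 m or angle between ticket_box_center's own z axis and vertical above 0.35 rad).
It fails at once if a filed box is moved more than 15 mm (distance of any of filed_a, filed_b from where it was at the start of the episode above 0.015 m).
It fails at once if the mug or the radio is moved more than 20 mm (distance of any of mug, radio from where it was at the start of the episode above 0.02 m).
It also fails if it takes over 64 s, if anything falls off the work surface, if the arm or the gripper's body presses on something with over 40 N, if the wrist force passes 120 N, or if a joint passes its speed limit or range.

## Working session

There is one attempt and no reset: what is moved stays moved. The work goes in short steps, Python scripts to look and compute and a tool call to move; the robot and the scene stay as the last step left them, time stands still between calls to the robot, and variables do not carry over. Pictures are saved under pics/ and viewed, on a budget of 10 in all, crops included, one or two more only if the job needs it, and the job is handed in when it is done.

Besides the shell and the picture viewer there is one more tool, called in YAML: its name, and indented under it one key for each argument. move_arm: Moves the arm, as the interface text tells. Scaled input: -1 to 1 covers 300 mm each way for a shift and pi/2 rad each way for a turn. Its arguments: {"type":"object","properties":{"linear":{"type":"array","items":{"type":"array","items":{"type":"number","minimum":-1,"maximum":1}}},"twist":{"type":"array","items":{"type":"array","items":{"type":"number","minimum":-1,"maximum":1}}},"hand":{"type":"array","items":{"type":"number"}},"force":{"type":"number"}},"required":["linear","twist","hand"]}

```bash
mkdir -p pics; cat > h.py <<'E'
import numpy as np, cv2
from bench import r
def snap(n): return r.snapshot(n)
def cloud(s):
    K=np.array(s["intrinsics"],float);d=np.array(s["dist_coeffs"],float)
    v,u=np.mgrid[0:480,0:640]
    p=cv2.undistortPoints(np.stack([u,v],-1).reshape(-1,1,2).astype(float),K,d).reshape(480,640,2)
    z=s["range_z"].astype(float)
    c=np.dstack([p*z[...,None],z])
    w=(c-np.array(s["t"]).ravel())@np.array(s["R"])
    w[z==0]=np.nan
    return w
def ray(s,uv,zp):
    K=np.array(s["intrinsics"],float);d=np.array(s["dist_coeffs"],float);R=np.array(s["R"]);t=np.array(s["t"]).ravel()
    p=cv2.undistortPoints(np.array(uv,float).reshape(-1,1,2),K,d).reshape(-1,2)
    D=np.c_[p,np.ones(len(p))]@R; C=-R.T@t
    return C+D*((zp-C[2])/D[:,2])[:,None]
def save(s,n): cv2.imwrite("pics/"+n,cv2.cvtColor(s["frame"],cv2.COLOR_RGB2BGR))
E
python3 - <<'E'
from h import *
for n in("top","side"):
    s=snap(n);save(s,n+"1.png");np.savez(n+"1.npz",**s)
    print(n,-np.array(s["R"]).T@np.array(s["t"]).ravel())
print(r.sense())
E
```

```text
top [402.07634921  -6.99012129 900.61382652]
side [ -25.0109457  -621.00828725  572.22254102]
{'time': 0.1, 'joint_pos': array([ 6.50654389e+01,  7.51087142e+00,  8.53234491e+01,  1.71405759e-03,
        8.72629093e+01, -4.89323479e+00]), 'qd': array([ 0.00298805, -0.13148356, -0.07050594,  0.03285805,  0.06991629,
        0.00236794]), 'joint_efforts': array([ 9.02624724e-04, -5.70946240e+01, -5.01946199e+01, -2.40519967e-04,
        8.10228375e-03,  4.12853103e-05]), 'tool_pos': array([205.37586898, 563.21942002, 230.34447992]), 'tcp_rot': array([-89.99000064,   0.09672936,  69.95859878]), 'ft_force': array([-1.03639952,  0.08735969,  0.05748566]), 'wrist_torque': array([0.01707839, 0.00740387, 0.0015602 ]), 'finger_gap': 85.78639965980655}
```

View pics/top1.png

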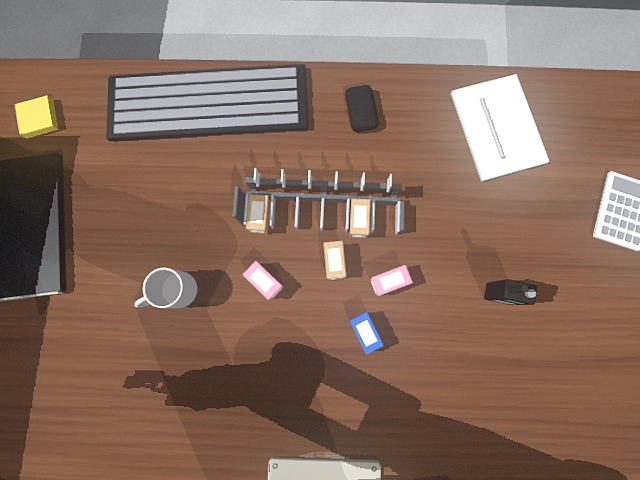

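View pics/side1.png

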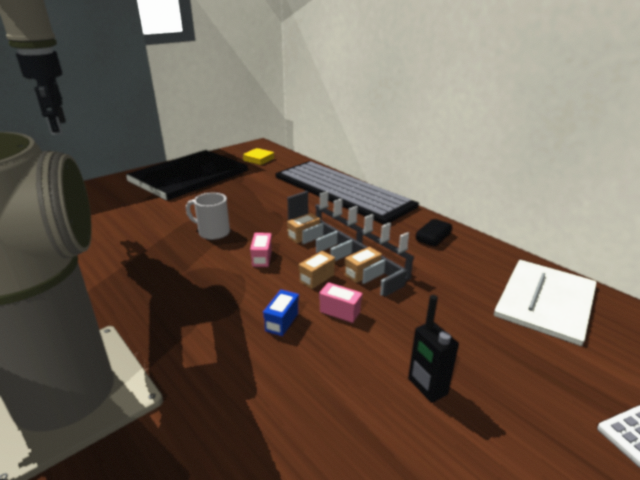

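The top view shows the tall end plate on the left (+y) at (240,203). The tabs run left to right from (256,178) to (390,183), and filed boxes sit at (258,212) and (360,216). Box candidates:
- brown (335,260)
- pink (262,280) and (391,280)
- blue (367,333)

Only the brown one is loose and the right colour. I'll measure these and confirm with a crop.

```bash
python3 - <<'E'
from h import *
s=dict(np.load("top1.npz"));w=cloud(s);f=s["frame"];hsv=cv2.cvtColor(f,cv2.COLOR_RGB2HSV)
v,u=np.mgrid[0:480,0:640]
def comps(m,mn,name):
    n,l,st,c=cv2.connectedComponentsWithStats(m.astype(np.uint8))
    for i in range(1,n):
        if st[i,4]>=mn:
            p=w[l==i]; rc=cv2.minAreaRect(p[:,:2].astype(np.float32))
            print(name,st[i,4],c[i].round(0),"med",np.nanmedian(p,0).round(1),"rect",np.round(rc[0],1),np.round(rc[1],1),round(rc[2],1))
roi=(u>225)&(u<420)&(v>160)&(v<360)
comps(roi&(w[...,2]>78)&(w[...,2]<108),4,"hi")
comps(roi&(w[...,2]>40)&(w[...,2]<49)&(v>232),40,"boxtop")
comps(roi&(w[...,2]>40)&(w[...,2]<49)&(v<=245),40,"filed")
comps(roi&(w[...,2]>31)&(w[...,2]<39)&(v<=240),15,"div")
comps((u>120)&(u<210)&(v>255)&(v<320)&(w[...,2]>60),100,"mug")
comps((u>470)&(u<550)&(v>270)&(v<315)&(w[...,2]>60),50,"radio")
c=f[160:360,220:430];cv2.imwrite("pics/crop1.png",cv2.cvtColor(cv2.resize(c,None,fx=3,fy=3,interpolation=cv2.INTER_CUBIC)[:600],cv2.COLOR_RGB2BGR))
E
```

```text
hi 39 [255. 175.] med [649.6 147.8  95.7] rect [650.  149.1] [ 3.6 21.7] 87.8
hi 38 [282. 176.] med [649.7  95.8  96.8] rect [649.5  96.6] [ 2.9 23.3] 89.7
hi 30 [308. 177.] med [646.3  44.7  98.5] rect [649.1  44.8] [23.8  2.6] 0.2
hi 28 [336. 178.] med [644.3  -7.7  98.3] rect [647.5  -7. ] [22.2  2.1] 1.8
hi 27 [363. 179.] med [644.  -59.2  97.6] rect [646.5 -58.5] [24.1  2.8] 1.8
hi 35 [389. 181.] med [ 643.6 -110.6   95.6] rect [ 645.6 -110.8] [ 3.  24.1] 86.7
hi 185 [236. 203.] med [593.  180.3  97.2] rect [596.  182.5] [ 9.1 58.3] 86.7
boxtop 680 [334. 259.] med [496.1  -7.9  44.7] rect [496.8  -8. ] [71.7 37.4] 6.8
boxtop 700 [261. 280.] med [451.4 133.6  44.7] rect [451.8 134. ] [71.8 37.8] 48.6
boxtop 698 [391. 280.] med [ 458.7 -120.9   44.7] rect [ 458.8 -121.4] [37.5 72.2] 22.2
boxtop 731 [366. 333.] med [354.7 -73.2  44.7] rect [355.1 -72.8] [71.5 37.1] 27.7
filed 663 [256. 212.] med [587.7 150.7  44.6] rect [588.7 151. ] [38.  72.2] 87.6
filed 663 [359. 216.] med [583.9 -56.5  44.6] rect [584.5 -56.8] [37.5 72. ] 88.5
filed 85 [333. 243.] med [527.8  -5.4  44.5] rect [528.   -4.3] [ 8.7 37.8] 2.1
div 1087 [325. 203.] med [623.   18.9  34. ] rect [596.8  16.5] [327.3  70.4] 88.7
mug 736 [162. 289.] med [425.6 325.4  80.4] rect [430.2 322.8] [99.5 75. ] 89.6
radio 886 [515. 292.] med [ 437.7 -331.4  108.6] rect [ 438.7 -346.3] [60.7 37.4] 78.5
```

View pics/crop1.png

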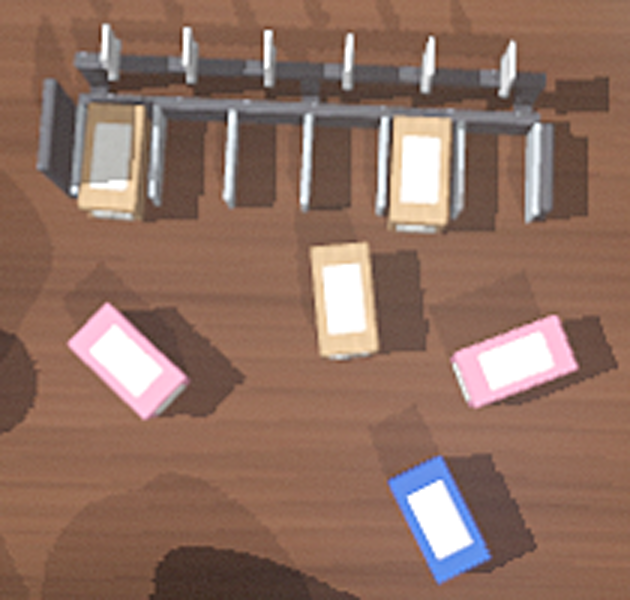

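Crop confirms: the brown loose box at (335,260) is in front of gap 4, about 55 mm to the -y side of gap 3. Pink and blue ones are look-alikes. The sorter origin works out near (592, 20) with yaw of about -1°. I'll close the fingers and travel high towards the tall end.

move_arm:
  linear:
    - [-0.33,0,-0.91]
    - [-0.33,0,-0.91]
    - [-0.33,0,-0.91]
    - [-0.33,0,-0.91]
    - [-0.33,0,-0.91]
    - [-0.33,0,-0.91]
    - [-0.33,0,-0.91]
    - [-0.33,0,-0.91]
    - [-0.33,0,-0.91]
    - [-0.33,0,-0.91]
    - [-0.33,0,-0.91]
    - [-0.33,0,-0.91]
  twist:
    - [0,0.788,0]
    - [0,0.788,0]
    - [0,0.788,0]
    - [0,0.788,0]
    - [0,0.788,0]
    - [0,0.788,0]
    - [0,0.788,0]
    - [0,0.788,0]
    - [0,0.788,0]
    - [0,0.788,0]
    - [0,0.788,0]
    - [0,0.788,0]
  hand: [-1,-1,-1,-1,-1,-1,-1,-1,-1,-1,-1,-1]

```text
time: 1.1
tool_pos: [427.8, 376.5, 230.0]
tcp_rot: [-90.1, 0.1, -0.8]
ft_force: [-0.6, 0.8, 0.7]
finger_gap: 0.3
```

```bash
cat >> h.py <<'E'
from scipy.spatial.transform import Rotation as Ro
def to(x,y,z,yaw=-1):
    q=r.sense();A=Ro.from_euler('xyz',q["tcp_rot"],degrees=True);B=Ro.from_euler('xyz',[-90,0,yaw],degrees=True)
    d=A.inv().apply(np.array([x,y,z])-q["tool_pos"])/300; t=(A.inv()*B).as_rotvec()/(np.pi/2)
    print("at",q["tool_pos"].round(1),q["tcp_rot"].round(1),"lin",d.round(3),"tw",t.round(3),"F",q["ft_force"].round(1),"t",round(q["time"],2))
E
python3 -c "
from h import *
to(649,200,170)"
```

```text
at [427.8 376.5 230. ] [-90.1   0.1  -0.8] lin [ 0.746  0.2   -0.578] tw [ 0.001  0.003 -0.001] F [-0.6  0.8  0.7] t 1.1
```

move_arm:
  linear:
    - [0.759,0.15,-0.578]
    - [0.759,0.15,-0.578]
    - [0.759,0.15,-0.578]
    - [0.759,0.15,-0.578]
    - [0.759,0.15,-0.578]
    - [0.759,0.15,-0.578]
    - [0.759,0.15,-0.578]
    - [0.759,0.15,-0.578]
    - [0.759,0.25,-0.578]
    - [0.759,0.35,-0.578]
    - [0.759,0.42,-0.578]
    - [0.759,0.48,-0.578]
  twist:
    - [0,0,0]
    - [0,0,0]
    - [0,0,0]
    - [0,0,0]
    - [0,0,0]
    - [0,0,0]
    - [0,0,0]
    - [0,0,0]
    - [0,0,0]
    - [0,0,0]
    - [0,0,0]
    - [0,0,0]
  hand: [-1,-1,-1,-1,-1,-1,-1,-1,-1,-1,-1,-1]

```text
time: 2.1
tool_pos: [651.5, 199.7, 83.0]
tcp_rot: [-90.2, 0.3, -0.5]
ft_force: [-0.5, 0.4, -0.2]
finger_gap: -0.0
```

```bash
python3 - <<'E'
from h import *
to(653,137,85)
s=snap("side");w=cloud(s)
c=s["frame"][150:330,230:450];cv2.imwrite("pics/c2.png",cv2.cvtColor(cv2.resize(c,None,fx=3,fy=3),cv2.COLOR_RGB2BGR)[:,:])
E
```

```text
at [651.5 199.7  83. ] [-90.2   0.3  -0.5] lin [ 0.007 -0.006 -0.209] tw [ 0.002  0.006 -0.003] F [-0.5  0.4 -0.2] t 2.1
```

View pics/c2.png

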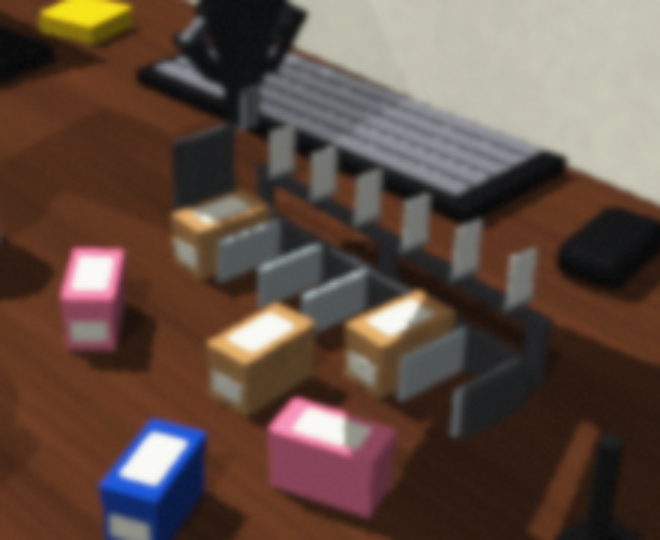

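The view shows the fingertip just outside tab 1, clear of the tall plate, with all tabs upright. I'll sweep at z of about 86.

move_arm:
  linear:
    - [0,-0.01,-0.033]
    - [0,-0.01,-0.067]
    - [0,-0.01,-0.1]
    - [0,-0.01,-0.133]
    - [0,-0.01,-0.167]
    - [0,-0.01,-0.2]
    - [0,-0.01,-0.233]
    - [0,-0.01,-0.267]
    - [0,-0.01,-0.3]
    - [0,-0.01,-0.333]
    - [0,-0.01,-0.367]
    - [0,-0.01,-0.4]
  twist:
    - [0,0,0]
    - [0,0,0]
    - [0,0,0]
    - [0,0,0]
    - [0,0,0]
    - [0,0,0]
    - [0,0,0]
    - [0,0,0]
    - [0,0,0]
    - [0,0,0]
    - [0,0,0]
    - [0,0,0]
  hand: [-1,-1,-1,-1,-1,-1,-1,-1,-1,-1,-1,-1]

```text
time: 3.15
tool_pos: [648.3, 78.3, 82.3]
tcp_rot: [-90.2, 0.5, -0.5]
ft_force: [-0.4, 2.2, -0.1]
finger_gap: -0.3
```

```bash
python3 - <<'E'
from h import *
to(651,34,85)
s=snap("side");w=cloud(s)
c=s["frame"][150:330,230:450];cv2.imwrite("pics/c3.png",cv2.cvtColor(cv2.resize(c,None,fx=3,fy=3),cv2.COLOR_RGB2BGR)[:,:])
E
```

```text
at [648.3  78.3  82.3] [-90.2   0.5  -0.5] lin [ 0.01  -0.008 -0.148] tw [ 0.002  0.006 -0.006] F [-0.4  2.2 -0.1] t 3.15
```

View pics/c3.png

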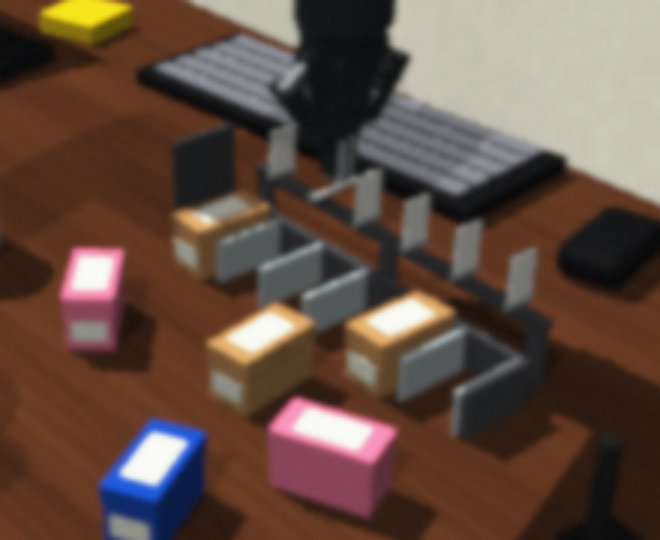

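The finger has passed tab 1, which is upright again. Tab 2 is leaning and tab 3 is still upright, with 2.2 N of side force. Next is tab 3, then a straight lift.

move_arm:
  linear:
    - [0.01,-0.01,-0.03]
    - [0.01,-0.01,-0.06]
    - [0.01,-0.01,-0.09]
    - [0.01,-0.01,-0.12]
    - [0.01,-0.01,-0.147]
    - [0.01,-0.01,-0.147]
    - [0.01,-0.01,-0.147]
    - [0.01,-0.01,-0.147]
  twist:
    - [0,0,0]
    - [0,0,0]
    - [0,0,0]
    - [0,0,0]
    - [0,0,0]
    - [0,0,0]
    - [0,0,0]
    - [0,0,0]
  hand: [-1,-1,-1,-1,-1,-1,-1,-1]

```text
time: 3.87
tool_pos: [651.0, 32.5, 85.6]
tcp_rot: [-90.3, 0.5, -0.6]
ft_force: [-0.3, 0.2, 0.5]
finger_gap: -0.5
```

```bash
python3 - <<'E'
from h import *
to(651,34,180)
s=snap("side");w=cloud(s)
c=s["frame"][150:330,230:450];cv2.imwrite("pics/c4.png",cv2.cvtColor(cv2.resize(c,None,fx=3,fy=3),cv2.COLOR_RGB2BGR)[:,:])
E
```

```text
at [651.   32.5  85.6] [-90.3   0.5  -0.6] lin [-0.003 -0.315  0.004] tw [ 0.003  0.005 -0.006] F [-0.3  0.2  0.5] t 3.87
```

View pics/c4.png

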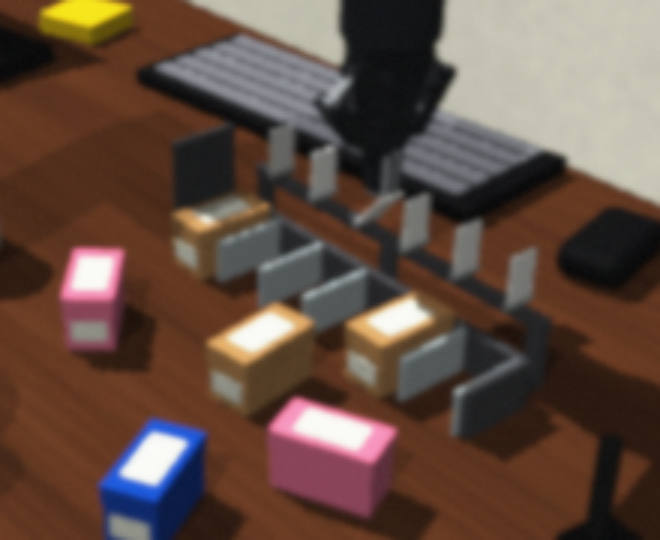

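Tab 3 leans clearly under the finger and tabs 4–6 are upright. I'll lift straight up, then travel to the -y side of the loose box.

move_arm:
  linear:
    - [0,-0.1,0]
    - [0,-0.2,0]
    - [0,-0.3,0]
    - [0,-0.3,0]
    - [-0.496,-0.3,-0.29]
    - [-0.496,-0.3,-0.29]
    - [-0.496,-0.3,-0.29]
    - [-0.496,-0.3,-0.29]
    - [-0.496,-0.3,-0.29]
    - [-0.496,-0.3,-0.29]
    - [-0.496,-0.3,-0.29]
  twist:
    - [0,0,0]
    - [0,0,0]
    - [0,0,0]
    - [0,0,0]
    - [0,-0.08,0]
    - [0,-0.08,0]
    - [0,-0.08,0]
    - [0,-0.08,0]
    - [0,-0.08,0]
    - [0,-0.08,0]
    - [0,-0.08,0]
  hand: [-1,-1,-1,-1,-1,-1,-1,-1,-1,-1,-1]

```text
time: 4.83
tool_pos: [502.9, -52.3, 178.0]
tcp_rot: [-90.2, 0.5, 6.6]
ft_force: [-0.0, 0.6, 0.5]
finger_gap: 0.0
```

```bash
python3 - <<'E'
from h import *
to(502,-56,12,6.8)
E
```

```text
at [502.9 -52.3 178. ] [-90.2   0.5   6.6] lin [ 0.     0.554 -0.01 ] tw [ 0.002 -0.002 -0.005] F [-0.   0.6  0.5] t 4.83
```

move_arm:
  linear:
    - [0,0.1,-0.012]
    - [0,0.2,-0.012]
    - [0,0.3,-0.012]
    - [0,0.4,-0.012]
    - [0,0.47,-0.012]
    - [0,0.52,-0.012]
    - [0,0.545,-0.012]
    - [0,0.545,-0.012]
    - [0,0.545,-0.012]
  twist:
    - [0,0,0]
    - [0,0,0]
    - [0,0,0]
    - [0,0,0]
    - [0,0,0]
    - [0,0,0]
    - [0,0,0]
    - [0,0,0]
    - [0,0,0]
  hand: [-1,-1,-1,-1,-1,-1,-1,-1,-1]

```text
time: 5.58
tool_pos: [503.1, -56.2, 14.9]
tcp_rot: [-90.2, 0.4, 6.7]
ft_force: [-0.4, 0.0, 0.8]
finger_gap: -0.2
```

```bash
cat >> h.py <<'E'
def box():
    for n in("top","side"):
        s=snap(n);w=cloud(s);hsv=cv2.cvtColor(s["frame"],cv2.COLOR_RGB2HSV)
        m=(w[...,2]>41)&(w[...,2]<49)&(abs(w[...,0]-535)<110)&(w[...,1]>-40)&(w[...,1]<110)&(hsv[...,2]>90)
        k,l,st,c=cv2.connectedComponentsWithStats(m.astype(np.uint8))
        for i in range(1,k):
            if st[i,4]>60:
                rc=cv2.minAreaRect(w[l==i][:,:2].astype(np.float32));print(n,st[i,4],c[i].round(),[np.round(a,1) for a in rc])
E
python3 - <<'E'
from h import *
box()
to(497,20,14,-1)
E
```

```text
top 430 [334. 265.] [array([489.8,  -8.8]), array([58.1, 37.3]), np.float64(6.8)]
top 63 [276. 286.] [array([439.4, 108.7]), array([17.9, 21.8]), np.float64(51.1)]
side 202 [310. 265.] [array([477.9, -11.5]), array([38.2, 40.3]), np.float64(6.3)]
at [503.8 -56.6  16. ] [-90.3   0.3   6.7] lin [0.007 0.006 0.256] tw [ 0.003  0.085 -0.003] F [-0.3 -0.1 -0.3] t 5.68
```

move_arm:
  linear:
    - [0.001,0.006,0.02]
    - [0.001,0.006,0.04]
    - [0.002,0.006,0.06]
    - [0.002,0.006,0.08]
    - [0.003,0.006,0.1]
    - [0.004,0.006,0.12]
    - [0.005,0.006,0.14]
    - [0.005,0.006,0.16]
    - [0.006,0.006,0.18]
    - [0.006,0.006,0.2]
    - [0.007,0.006,0.22]
    - [0.007,0.006,0.235]
  twist:
    - [0,0,0]
    - [0,0,0]
    - [0,0,0]
    - [0,0.005,0]
    - [0,0.015,0]
    - [0,0.025,0]
    - [0,0.035,0]
    - [0,0.045,0]
    - [0,0.055,0]
    - [0,0.065,0]
    - [0,0.075,0]
    - [0,0.085,0]
  hand: [-1,-1,-1,-1,-1,-1,-1,-1,-1,-1,-1,-1]

```text
time: 6.68
tool_pos: [497.8, 14.4, 14.2]
tcp_rot: [-90.3, 0.3, -1.0]
ft_force: [-0.5, -1.4, 1.5]
finger_gap: -0.0
```

```bash
python3 - <<'E'
from h import *
box()
to(497,19,14,-1)
s=snap("top");c=s["frame"][160:360,220:430];cv2.imwrite("pics/c5.png",cv2.cvtColor(cv2.resize(c,None,fx=3,fy=3),cv2.COLOR_RGB2BGR))
E
```

```text
top 148 [304. 272.] [array([472.9,  47.4]), array([28. , 29.8]), np.float64(1.8)]
top 62 [276. 286.] [array([439.9, 103.2]), array([27.6, 13.5]), np.float64(0.1)]
side 148 [291. 255.] [array([470.1,  43.9]), array([27.3, 41.2]), np.float64(1.4)]
at [497.6  14.6  14. ] [-90.3   0.3  -1. ] lin [-0.002  0.     0.015] tw [ 0.003  0.    -0.003] F [0.  0.7 0.1] t 6.78
```

View pics/c5.png

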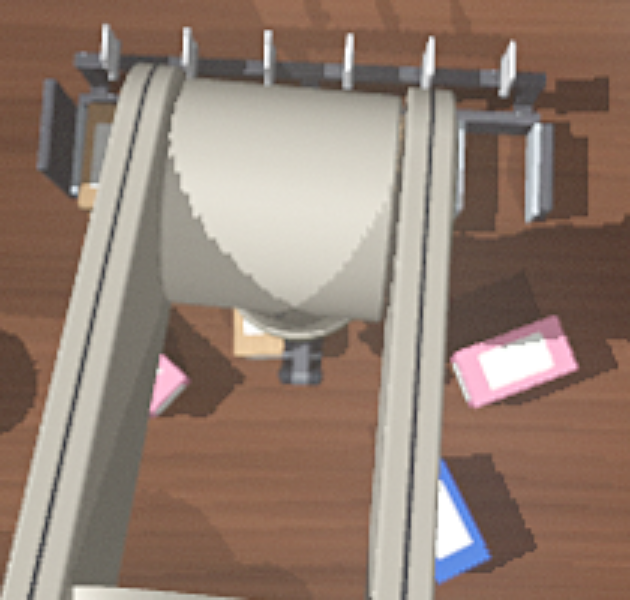

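The arm hides the box from the top camera. I'll back off in -y, lift, and swing clear for a proper look.

move_arm:
  linear:
    - [0,0,-0.06]
    - [0,0,-0.12]
    - [0,-0.1,-0.12]
    - [0,-0.22,-0.12]
    - [0,-0.34,-0.12]
    - [0,-0.45,-0.15]
    - [-0.15,-0.45,-0.8]
    - [-0.15,-0.45,-0.8]
    - [-0.15,-0.45,-0.8]
    - [-0.15,-0.45,-0.8]
    - [-0.15,-0.45,-0.8]
    - [-0.15,-0.45,-0.8]
  twist:
    - [0,0,0]
    - [0,0,0]
    - [0,0,0]
    - [0,0,0]
    - [0,0,0]
    - [0,0,0]
    - [0,0,0]
    - [0,0,0]
    - [0,0,0]
    - [0,0,0]
    - [0,0,0]
    - [0,0,0]
  hand: [-1,-1,-1,-1,-1,-1,-1,-1,-1,-1,-1,-1]

```text
time: 7.83
tool_pos: [447.6, -229.9, 150.7]
tcp_rot: [-90.4, 0.3, -1.2]
ft_force: [0.5, 0.7, -0.0]
finger_gap: 0.1
```

```bash
python3 - <<'E'
from h import *
box()
to(425,45,150,-1)
E
```

```text
top 670 [307. 260.] [array([494.1,  45.3]), array([70.1, 36. ]), np.float64(1.9)]
top 61 [276. 286.] [array([439.3, 103.5]), array([13.3, 27.3]), np.float64(83.9)]
side 373 [299. 251.] [array([493.6,  44.4]), array([75.2, 40.9]), np.float64(2.4)]
at [ 448.7 -225.6  150.3] [-90.3   0.3  -1.1] lin [-0.096 -0.003  0.9  ] tw [ 0.003 -0.001 -0.003] F [-0.4  0.1  0.7] t 7.93
```

The box is now at (494, 45) with yaw of about 2° in both views. The gap-3 centre line is at y of about 46–48, so it's lined up within the 6 mm clearance. I'll go behind it.

move_arm:
  linear:
    - [-0.096,0,0.9]
    - [-0.096,0,0.9]
    - [-0.096,0,0.9]
    - [-0.096,0,0.9]
    - [-0.096,0,0.9]
    - [-0.096,0,0.9]
    - [-0.096,0,0.9]
    - [-0.096,0,0.9]
    - [-0.096,0.1,0.9]
    - [-0.096,0.2,0.9]
    - [-0.096,0.3,0.9]
    - [-0.096,0.3,0.9]
  twist:
    - [0,0,0]
    - [0,-0.01,0]
    - [0,-0.02,0]
    - [0,-0.02,0]
    - [0,-0.02,0]
    - [0,-0.02,0]
    - [0,-0.02,0]
    - [0,-0.02,0]
    - [0,-0.02,0]
    - [0,-0.02,0]
    - [0,-0.02,0]
    - [0,-0.02,0]
  hand: [-1,-1,-1,-1,-1,-1,-1,-1,-1,-1,-1,-1]

```text
time: 8.93
tool_pos: [419.7, 45.2, 53.4]
tcp_rot: [-90.2, 0.9, 0.8]
ft_force: [-1.0, -0.6, -0.9]
finger_gap: 0.3
```

```bash
python3 - <<'E'
from h import *
to(425,45,14,1)
E
```

```text
at [419.7  45.2  53.4] [-90.2   0.9   0.8] lin [ 0.02   0.131 -0.   ] tw [ 0.003 -0.003 -0.01 ] F [-1.  -0.6 -0.9] t 8.93
```

move_arm:
  linear:
    - [0,0.06,0]
    - [0,0.11,0]
    - [0.01,0.13,0]
    - [0.03,0.13,0]
    - [0.06,0.13,0]
    - [0.09,0.13,0]
    - [0.115,0.13,0]
    - [0.14,0.13,0]
    - [0.16,0.13,0]
    - [0.18,0.13,0]
    - [0.2,0.13,0]
    - [0.22,0.13,0]
  twist:
    - [0,0,0]
    - [0,0,0]
    - [0,0,0]
    - [0,0,0]
    - [0,0,0]
    - [0,0,0]
    - [0,0.005,0]
    - [0,0.01,0]
    - [0,0.015,0]
    - [0,0.02,0]
    - [0,0.02,0]
    - [0,0.02,0]
  hand: [-1,-1,-1,-1,-1,-1,-1,-1,-1,-1,-1,-1]

```text
time: 9.93
tool_pos: [485.5, 45.9, 13.5]
tcp_rot: [-90.3, 0.9, -1.0]
ft_force: [-1.1, -0.4, 0.2]
finger_gap: 0.1
```

```bash
python3 - <<'E'
from h import *
box()
to(538,46,14,-1)
s=snap("side")
c=s["frame"][150:330,230:450];cv2.imwrite("pics/c6.png",cv2.cvtColor(cv2.resize(c,None,fx=3,fy=3),cv2.COLOR_RGB2BGR)[:,:])
E
```

```text
top 62 [276. 286.] [array([439.6, 103.3]), array([13.5, 27.5]), np.float64(86.3)]
side 275 [318. 245.] [array([536.6,  40.1]), array([76.4, 39.8]), np.float64(4.0)]
at [486.1  45.8  13.6] [-90.3   0.8  -1. ] lin [ 0.173 -0.004  0.004] tw [ 0.003 -0.    -0.009] F [-0.4  0.2  0.2] t 10.03
```

View pics/c6.png

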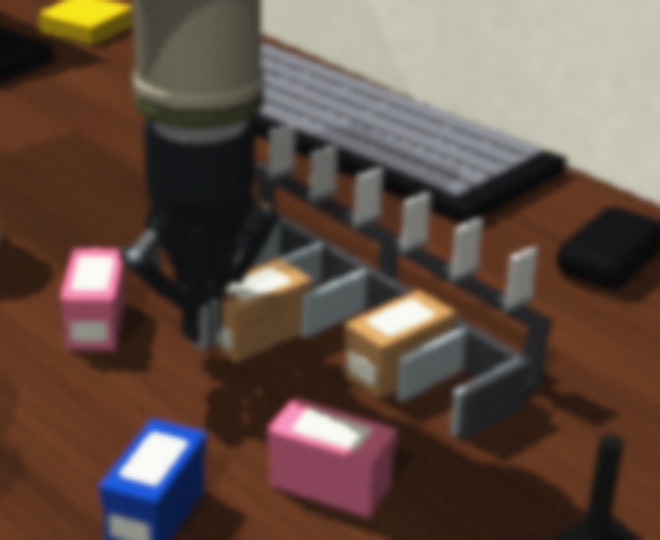

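The side view shows the box front just inside gap 3, left of its right-hand divider, though perhaps a few mm off and turned. Before going deeper I'll back away for an unobstructed measurement.

move_arm:
  linear:
    - [-0.06,0,0]
    - [-0.12,0,0]
    - [-0.15,-0.12,0]
    - [-0.15,-0.25,0]
    - [-0.15,-0.38,0]
    - [-0.15,-0.42,-0.1]
    - [-0.15,-0.42,-0.8]
    - [-0.15,-0.42,-0.8]
    - [-0.15,-0.42,-0.8]
    - [-0.15,-0.42,-0.8]
    - [-0.15,-0.42,-0.8]
    - [-0.15,-0.42,-0.8]
  twist:
    - [0,0,0]
    - [0,0,0]
    - [0,0,0]
    - [0,0,0]
    - [0,0,0]
    - [0,0,0]
    - [0,0,0]
    - [0,0,0]
    - [0,0,0]
    - [0,0,0]
    - [0,0,0]
    - [0,0,0]
  hand: [-1,-1,-1,-1,-1,-1,-1,-1,-1,-1,-1,-1]

```text
time: 11.08
tool_pos: [437.3, -199.1, 141.7]
tcp_rot: [-90.5, 0.8, -1.3]
ft_force: [0.8, 0.0, -0.3]
finger_gap: 0.1
```

```bash
python3 - <<'E'
from h import *
box()
s=snap("top");w=cloud(s)
for x0,x1 in((568,578),(590,612)):
    m=(w[...,2]>30)&(w[...,2]<39.5)&(w[...,0]>x0)&(w[...,0]<x1)&(w[...,1]>-15)&(w[...,1]<115)
    print(x0,np.sort(w[m][:,1]).round(0).astype(int))
to(430,46,150,-1)
E
```

```text
top 664 [309. 238.] [array([536.5,  43.5]), array([37.7, 71.8]), np.float64(88.4)]
top 64 [276. 286.] [array([439.4, 103.1]), array([13.3, 27.4]), np.float64(85.7)]
side 356 [315. 245.] [array([535.2,  41.8]), array([40.5, 74.8]), np.float64(86.8)]
568 [20 20 20 20 20 22 22 22 22 22 22 71 71 71 71 71 73 73 73 73 73]
590 [19 19 19 19 19 19 19 19 19 19 19 21 21 21 21 21 21 21 21 21 21 21 70 70
 70 70 70 70 70 70 70 72 72 72 72 72 72 72 72 72 72 73 74 74 74 74]
at [ 437.6 -192.9  140.9] [-90.2   0.9  -1.1] lin [-0.042 -0.033  0.796] tw [ 0.002 -0.001 -0.01 ] F [-0.1  0.3  0.4] t 11.23
```

The box is at (536.5, 43.5) and straight to within 1°. Gap 3 runs from y=22 to 71 with its centre at 46, so there's 3 mm of clearance left on that side. I'll go back behind it and push home.

move_arm:
  linear:
    - [0.05,0,0.79]
    - [0.05,0,0.79]
    - [0.05,0,0.79]
    - [0.05,0,0.79]
    - [0.05,0,0.79]
    - [0.05,0,0.79]
    - [0.05,0,0.79]
    - [0.05,0.1,0.79]
    - [0.05,0.2,0.79]
    - [0.05,0.3,0.79]
    - [0.05,0.38,0.79]
    - [0.05,0.42,0.79]
  twist:
    - [0,0,0]
    - [0,0,0]
    - [0,0,0]
    - [0,0,0]
    - [0,0,0]
    - [0,0,0]
    - [0,0,0]
    - [0,0,0]
    - [0,0,0]
    - [0,0,0]
    - [0,0,0]
    - [0,0,0]
  hand: [-1,-1,-1,-1,-1,-1,-1,-1,-1,-1,-1,-1]

```text
time: 12.23
tool_pos: [452.0, 44.5, 10.2]
tcp_rot: [-90.2, 1.2, -1.0]
ft_force: [-0.4, -0.1, 0.3]
finger_gap: -0.0
```

```bash
python3 - <<'E'
from h import *
to(530,44,14,-1)
E
```

```text
at [452.   44.5  10.2] [-90.2   1.2  -1. ] lin [ 0.26  -0.018  0.003] tw [ 0.002 -0.    -0.013] F [-0.4 -0.1  0.3] t 12.23
```

move_arm:
  linear:
    - [0.04,-0.015,0.003]
    - [0.08,-0.015,0.003]
    - [0.1,-0.015,0.003]
    - [0.12,-0.015,0.003]
    - [0.14,-0.015,0.003]
    - [0.16,-0.015,0.003]
    - [0.18,-0.015,0.003]
    - [0.2,-0.015,0.003]
    - [0.22,-0.015,0.003]
    - [0.235,-0.015,0.003]
    - [0.25,-0.015,0.003]
    - [0.26,-0.015,0.003]
  twist:
    - [0,0,-0.01]
    - [0,0,-0.01]
    - [0,0,-0.01]
    - [0,0,-0.01]
    - [0,0,-0.01]
    - [0,0,-0.01]
    - [0,0,-0.01]
    - [0,0,-0.01]
    - [0,0,-0.01]
    - [0,0,-0.01]
    - [0,0,-0.01]
    - [0,0,-0.01]
  hand: [-1,-1,-1,-1,-1,-1,-1,-1,-1,-1,-1,-1]

```text
time: 13.23
tool_pos: [530.7, 44.0, 13.1]
tcp_rot: [-90.2, 0.3, -1.0]
ft_force: [-1.3, -0.4, 1.0]
finger_gap: 0.1
```

```bash
python3 - <<'E'
from h import *
box()
to(537,44,14,-1)
E
```

```text
top 64 [276. 286.] [array([439.4, 108.5]), array([18.1, 22. ]), np.float64(52.1)]
side 254 [333. 239.] [array([579.3,  39.8]), array([75.1, 37.8]), np.float64(0.0)]
at [530.7  44.   13.1] [-90.2   0.2  -1. ] lin [ 0.021 -0.003  0.   ] tw [ 0.002 -0.    -0.003] F [ 0.5  0.  -0. ] t 13.33
```

move_arm:
  linear:
    - [0.004,0,0]
    - [0.008,0,0]
    - [0.012,0,0]
    - [0.015,0,0]
    - [0.018,0,0]
    - [0.021,0,0]
    - [0.021,0,0]
  twist:
    - [0,0,0]
    - [0,0,0]
    - [0,0,0]
    - [0,0,0]
    - [0,0,0]
    - [0,0,0]
    - [0,0,0]
  hand: [-1,-1,-1,-1,-1,-1,-1]

```text
time: 13.92
tool_pos: [537.2, 43.9, 13.2]
tcp_rot: [-90.2, 0.2, -1.0]
ft_force: [0.0, -0.1, -0.7]
finger_gap: -0.2
```

No stop felt yet, so I'll continue in 0.6 mm steps.

move_arm:
  linear:
    - [0.002,0,0]
    - [0.004,0,0]
    - [0.006,0,0]
    - [0.008,0,0]
    - [0.008,0,0]
  twist:
    - [0,0,0]
    - [0,0,0]
    - [0,0,0]
    - [0,0,0]
    - [0,0,0]
  hand: [-1,-1,-1,-1,-1]

```text
time: 14.33
tool_pos: [539.7, 43.8, 13.2]
tcp_rot: [-90.2, 0.2, -1.0]
ft_force: [0.2, -0.2, 0.4]
finger_gap: -0.2
```

```bash
python3 - <<'E'
from h import *
box()
to(500,44,14,-1)
E
```

```text
side 256 [336. 238.] [array([587.6,  39.8]), array([74. , 40.5]), np.float64(2.1)]
at [539.7  43.8  13.2] [-90.2   0.2  -1. ] lin [-0.132 -0.002 -0.002] tw [ 0.002 -0.    -0.002] F [-0.9  0.1  0.4] t 14.43
```

move_arm:
  linear:
    - [0.002,0,0]
    - [0.004,0,0]
    - [0.006,0,0]
    - [0.008,0,0]
  twist:
    - [0,0,0]
    - [0,0,0]
    - [0,0,0]
    - [0,0,0]
  hand: [-1,-1,-1,-1]

```text
time: 14.77
tool_pos: [539.9, 43.8, 12.8]
tcp_rot: [-90.2, 0.5, -1.0]
ft_force: [-14.5, -1.1, 9.7]
finger_gap: -0.2
```

The stop is reached: -14.5 N with no further advance. I'll retreat straight back, lift and clear the view.

move_arm:
  linear:
    - [-0.03,0,0]
    - [-0.1,0,0]
    - [-0.18,0,0]
    - [-0.2,-0.1,0]
    - [-0.2,-0.2,0]
    - [-0.2,-0.32,0]
    - [-0.25,-0.42,-0.1]
    - [-0.3,-0.42,-0.8]
    - [-0.3,-0.42,-0.8]
    - [-0.3,-0.42,-0.8]
    - [-0.3,-0.42,-0.8]
    - [-0.3,-0.42,-0.8]
  twist:
    - [0,0,0]
    - [0,0,0]
    - [0,0,0]
    - [0,0,0]
    - [0,0,0]
    - [0,0,0]
    - [0,0,0]
    - [0,0,0]
    - [0,0,0]
    - [0,0,0]
    - [0,0,0]
    - [0,0,0]
  hand: [-1,-1,-1,-1,-1,-1,-1,-1,-1,-1,-1,-1]

```text
time: 15.77
tool_pos: [447.0, -191.6, 141.1]
tcp_rot: [-90.3, 0.4, -1.0]
ft_force: [1.3, 0.2, -0.0]
finger_gap: 0.1
```

```bash
python3 - <<'E'
from h import *
box()
s=snap("top");w=cloud(s);v,u=np.mgrid[0:480,0:640]
for n,m in(("filed",(u>225)&(u<420)&(v<=240)&(v>180)&(w[...,2]>40)&(w[...,2]<49)),("mug",(u>120)&(u<210)&(v>255)&(v<320)&(w[...,2]>60)),("radio",(u>470)&(u<550)&(v>270)&(v<315)&(w[...,2]>60))):
    k,l,st,c=cv2.connectedComponentsWithStats(m.astype(np.uint8))
    for i in range(1,k):
        if st[i,4]>200: print(n,st[i,4],[np.round(a,1) for a in cv2.minAreaRect(w[l==i][:,:2].astype(np.float32))])
to(430,-200,150)
c=s["frame"][160:360,220:430];cv2.imwrite("pics/c7.png",cv2.cvtColor(cv2.resize(c,None,fx=3,fy=3),cv2.COLOR_RGB2BGR))
E
```

```text
top 652 [310. 213.] [array([589.3,  41.9]), array([37.6, 72.5]), np.float64(88.8)]
top 62 [276. 286.] [array([439.5, 108.6]), array([18.1, 21.7]), np.float64(51.3)]
side 231 [329. 239.] [array([580.7,  40.6]), array([41.3, 57.4]), np.float64(87.2)]
filed 665 [array([588.8, 151. ]), array([38.1, 72.2]), np.float64(87.4)]
filed 658 [array([589.1,  41.8]), array([37.6, 72.4]), np.float64(88.6)]
filed 659 [array([584.8, -56.8]), array([37.6, 72.2]), np.float64(88.5)]
mug 741 [array([430.3, 322.9]), array([99.1, 75.1]), np.float64(89.7)]
radio 3131 [array([ 418.1, -157.7]), array([35.9, 94.6]), np.float64(0.5)]
at [ 446.9 -192.7  140.9] [-90.3   0.4  -1.3] lin [-0.056 -0.03  -0.026] tw [ 0.003 -0.003 -0.005] F [1.  0.4 0. ] t 15.92
```

View pics/c7.png

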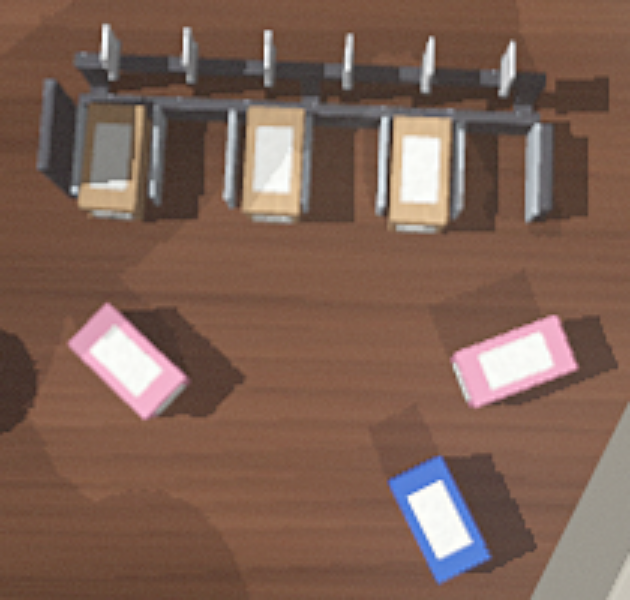

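```bash
python3 -c "
from h import *
print(r.hand_in())"
```

```text
the job is handed in; nothing more can be done
None
```

I flicked the first, second and third tabs from the tall end, in that order, then pushed the loose box home in the third gap and handed the job in. No verdict was reported. The job took about 16 s of the 64 s allowed.

- **Tabs:** I saw the second and third tabs leaning well over in the side view. I did not see the first one lean; the finger swept past it and it was upright again in the next picture. Tabs 4 to 6 were upright in every picture.
- **Box:** I pushed it sideways in front of the gap, then in from behind until the wrist felt the back stop (14.5 N, no further advance). The last top view puts it at (589, 42), level with or slightly deeper than the filed boxes and less than 1° off the sorter's line. It sits about 4 mm to the -y side of the gap's middle, where 8 mm is allowed.
- **Other objects:** The filed boxes and the mug measured within 0.3 mm of where they started.
- **Checks that failed or disagreed:** The arm hid the radio in the final measurement, so I couldn't confirm its position. The gripper stayed more than 40 mm away from it by the recorded poses. The last side-view reading of the box (x = 581) disagreed with the top view. That view saw only part of the box's top (57 of 70 mm), so I trusted the top view and the felt stop.

At hand-in the gripper was parked in free space, touching nothing.

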